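# Latch the sprung feed gate open and clear the jammed laser module

### The arm

A 7-joint arm with a two-finger parallel gripper is mounted at the origin on the work surface. World frame = base frame: x ahead of the robot, y to its left, z up, the work surface at z = 0. Lengths are in m, angles in rad, forces in N, time in s.
With the tool pointing down it reaches from about 0.35 to 0.9 m from the base axis. Payload 8.1 kg.
Tool frame: the origin (TCP) lies at the very end of the fingers, on their centre line; the grasp point (between the pads) lies 19 mm behind it (bot.grasp_offset is the z of the grasp point in the tool frame, in m); z points along the fingers, x is the direction in which the jaws open and shut, and the axes are right-handed (so a half turn about z gives the same grasp; the last joint's range is limited). The gripper opens to 85 mm and grips with 20 to 120 N. Pads are 22 mm wide; open, the fingers measure 114 mm over their backs; the gripper's body (76 mm by 85 mm) begins 54 mm behind the grasp point. The pads swing forward as they close: fully open they stand 13 mm farther back than shut.
Start: joints at [-0.103, 0.434, 0.025, 1.573, -0.012, 1.134, -0.075], TCP at [0.625, -0, 0.231] pointing down, gripper open.
Joint ranges: [-2.62, 2.62], [-0.44, 2.09], [-1.27, 1.32], [0.08, 2.57], [-1.32, 4.46], [0.12, 2], [-2.74, 2.74]. Speed limits (rad/s): [2.22, 2.22, 3.01, 3.01, 3.14, 3.14, 3.14].

### API

Orientations are given as a unit quaternion [w, x, y, z].
In Python, from workcell import bot gives the robot as it stands. Calls block until the motion is done:
- bot.move_ptp(position, orientation): joint-space move of the TCP to a pose.
- bot.move_straight(position, orientation=None, max_speed=0.15, f_stop=None): straight line of the TCP; orientation=None keeps the orientation; max_speed is the mean speed in m/s. With f_stop (N) it stops when the force on the tool has changed by that much, and returns True; else False.
- bot.movej(angles): joint-space move.
- bot.let_go() and bot.clamp(squeeze=None): open the fingers fully, or close them until they stop; squeeze is the grip in N (None keeps the last).
- bot.dwell(seconds).
- bot.inverse_kinematics(position, orientation): joint angles nearest the present ones, or None.
- bot.state(): the state.
- bot.get_image(name): name is "scene" or "side" or "wrist"; returns a dict with "color" (400x640x3 uint8, red, green, blue), "fovy" (degrees; the focal length in pixels is half the picture's height over the tangent of half this angle, whatever the lens; pixels are square), "cx", "cy" (the principal point, pixels), "world_from_camera" (4x4, takes a point from camera to world coordinates); the wrist camera has in their place "mount" (4x4, takes a point from camera to tool coordinates, whose origin is the TCP and whose axes are the tool frame's). Camera axes: x right, y up, looking along -z (the intrinsics and any distortion apply to the point x, -y, -z); pixel columns grow to the right and rows downward; lengths in m; the calibration is good to about 2 mm. A picture is of the moment at which its call begins: read the wrist's pose just before it. There is no depth.
A pose or a line that the arm cannot do raises bot.IKError and nothing moves.
- bot.hand_in(): hands the job in, once; it reports no verdict.
The state is a dict: "clock": time; "qpos": joint angles; "joint_velocities": joint speeds; "joint_efforts": joint torques, N m; "tcp_pos": TCP position; "eef_rot": TCP orientation; "ft_force": force on the tool from outside, world axes, zero at the start; "wrist_torque": the same for the moment, N m; "opening": finger opening in m.
Only numpy, scipy, OpenCV 4.12 (cv2) and the standard library are available. Lean on these libraries where they do the work, as an engineer would, in place of code of your own. Each camera call takes 0.05 s, during which the arm holds its last target. There are 200 camera calls.

### The job

A laser module is stuck in the feed chute: its brass nose has run in under the yellow bridge and the red sprung gate shuts it in from behind. Swing the gate by its black grip up the chute and right round past the brass tooth of its catch to the stop (the arm must be lifted to pass over the tooth), let it down behind the tooth so that it stays latched open by itself, and never let it fly back. Then slide the module back up the chute until its nose is clear of the bridge, lift it out and lay it in the black tray without dropping it; leave the gate latched and the other loose things where they are.

Things in the scene. Friction and masses are not known exactly. Their poses are not given: they have to be found in the camera images.
- chute: Fixed chute on an aluminium plate 310x250x12 mm. Origin at table height under its centre line; x points up the chute (level), y across it to the hinge post, z up. Chute floor: 45 mm above the table at x=0, rising to +x at 0.14 rad, from x=-135 to +150 mm; 40 mm wide inside, side walls 5 mm thick standing 8 mm above the floor.
- bridge (a point): Middle of the underside of the fixed yellow bridge over the chute's lower end: at x=-116 mm of the chute, 62 mm above the table, 33 mm above the chute floor. The bridge is 24 mm long (x=-128 to -104 mm), 74 mm wide and 10 mm thick.
- hinge (a point): Point on the gate's vertical hinge axis, 88 mm above the table, at x=0, y=+100 mm of the chute. Post 14 mm thick with a copper torsion spring, top 124 mm above the table. The catch stands 60 to 85 mm from this axis: brass tooth (top 87 mm above the table), then a slot 18 mm wide for the arm, then a steel stop (top 106 mm). Its angle is not reported: feel for it.
- grip_center (a point): Centre of the gate's black upright round grip, 28 mm diameter, 47 mm tall, spinning freely on the end of the red gate arm, 160 mm from the hinge axis. Gate down: grip from 88 (top of arm) to 135 mm above the table, this point at 111.5 mm. The arm is a bar 14 mm wide, 12 mm thick (76 to 88 mm above the table when down).
- gate (a joint): Swing of the gate, rad. 0 = shut, arm pointing to the chute's -y; grows anticlockwise from above; at 1.57 the arm points to the chute's +x. A torsion spring drives it to 0 (3 N at the grip when shut, 7 N wound). It meets the stop of the catch, set anew each time, between 1.35 and 1.7: felt as a sudden rise of force. Latched, it rests on the back of the tooth, about 0.06 before the stop.
- gate_lift (a joint): Lift of the whole gate along its hinge post, m. 0 = down, where its weight of about 0.25 kg takes it; 0.020 = raised as far as it goes. It must be raised more than 11 mm to pass over the tooth, and be fully down in the slot to be latched.
- module_center (a point): Centre of the body of the stuck laser module: black block with silver fins, 80 long x 36 wide x 40 mm high, about 0.22 kg, lying along the chute and tilted with it. Its x axis points up the chute, level at the start. A brass nose, 22 mm diameter, 28 mm long, sticks out of its lower (-x) end and is under the bridge; it must slide about 30 mm up the chute to be clear.
- black_tray_in (a point): Centre of the inner floor of the black tray (fixed open box, 170 x 190 mm outside, walls 5 mm thick and 35 mm high, floor 5 mm above the table), its x axis along the 170 mm side. It trades places with a like blue tray.
- good_module_center (a point): Centre of another such module that lies in the blue tray; leave it.
- driver_grip (a point): Handle of a loose yellow screwdriver; leave it.
- spanner_grip (a point): Handle of a loose steel spanner; leave it.
- cleaner: White bottle with red cap, 56 mm diameter, 130 mm tall, origin at the centre of its foot; leave it.
- pot: Open aluminium cup, 70 mm diameter, 70 mm tall, origin at the centre of its foot; leave it.
- spacer: Steel spacer ring, 60 mm diameter, 20 mm tall, origin at the centre of its underside; leave it.
Mind the look-alikes: they are no part of the job. What is shaped like the part that bears module_center but brown or turquoise is not meant.

How it is judged:
On the way, in this order (a step that is already met when the one before it is completed fails the run):
1. the gate is wound, down behind the tooth and stays latched with the fingers off it (value of joint gate above 1.2 rad and value of joint gate_lift below 0.004 m and velocity of joint gate between -0.1 and 0.1 rad/s and contact force between the fingers and gate below 0.2 N), for 0.3 s.
2. the module has been slid back up the chute, still in it, its nose clear of the bridge (x of module_center in the frame of chute between -0.04 and 0.1 m and y of module_center in the frame of chute between -0.015 and 0.015 m and z of module_center in the frame of chute below 0.095 m).
At the end, for the whole second after the job is handed in: The gate is still latched: swung past 1.2 rad and down within 4 mm, by itself. The module lies flat inside the black tray (body centre within its inner walls and less than 26 mm above its floor), released and at rest (value of joint gate above 1.2 rad and value of joint gate_lift below 0.004 m and x of module_center in the frame of black_tray_in between -0.08 and 0.08 m and y of module_center in the frame of black_tray_in between -0.09 and 0.09 m and z of module_center in the frame of black_tray_in below 0.026 m and linear speed of module below 0.03 m/s); the robot touches nothing.
It fails at once if the gate flies back (faster than 10 rad/s towards shut) (velocity of joint gate below -10 rad/s).
It fails at once if the module is dropped (moves faster than 0.7 m/s without being held) (contact force between the fingers and module below 0.05 N and linear speed of module above 0.7 m/s).
It fails at once if any other loose thing (other module, screwdriver, spanner, bottle, cup, ring) is moved by more than 30 mm (distance of any of good_module_center, driver_grip, spanner_grip, cleaner, pot, spacer from where it was at the start of the episode above 0.03 m).
It also fails if it takes over 58 s, if anything falls off the work surface, if the arm or the gripper's body presses on something with over 40 N, if the wrist force passes 120 N, or if a joint passes its speed limit or range.

## Working session

There is one attempt and no reset: what is moved stays moved. The work goes in short steps, each a Python script; the robot and the scene stay as the last script left them, time stands still between calls to the robot, and variables do not carry over. Pictures are saved under pics/ and viewed, about 8 in all and at most 12, crops included, and the job is handed in when it is done.

```bash
ls; mkdir -p pics
python3 - <<'E'
from workcell import bot
import cv2, numpy as np, pickle
d={}
for n in ("scene","side"):
    im=bot.get_image(n); d[n]=im
    cv2.imwrite(f"pics/{n}0.png",im["color"][...,::-1])
    print(n,{k:v for k,v in im.items() if k!="color"})
pickle.dump(d,open("im0.pkl","wb"))
s=bot.state();print(s)
E
```

```text
pics
scene {'fovy': 56.23349462093938, 'cx': 322.2029902649192, 'cy': 196.66735956761005, 'world_from_camera': array([[-0.74582741, -0.37655852,  0.54949536,  1.25305917],
       [ 0.66596339, -0.44044616,  0.60207969,  0.75067627],
       [ 0.01530488,  0.81499133,  0.57927101,  0.79214661],
       [ 0.        ,  0.        ,  0.        ,  1.        ]])}
side {'fovy': 53.51381062031748, 'cx': 321.9538855543999, 'cy': 201.65579780333292, 'world_from_camera': array([[ 0.76868643,  0.35482059, -0.53218749,  0.00647173],
       [-0.63921686,  0.39639395, -0.65899442, -0.71590741],
       [-0.02286888,  0.84674328,  0.53150995,  0.67069979],
       [ 0.        ,  0.        ,  0.        ,  1.        ]])}
{'clock': 0.1, 'qpos': array([-0.10261725,  0.43515125,  0.02495485,  1.57401172, -0.01164439,
        1.13400113, -0.07512433]), 'joint_velocities': array([ 0.00061671,  0.00103476, -0.00034361, -0.00260811, -0.00056769,
       -0.00020251,  0.0002621 ]), 'joint_efforts': array([ 3.05215610e-03, -6.71761894e+01,  1.02813520e+00, -3.16906106e+01,
        1.58212596e-02,  7.24380094e-03, -3.14591728e-05]), 'tcp_pos': array([ 6.24540994e-01, -1.65977599e-05,  2.30603321e-01]), 'eef_rot': array([ 4.08990273e-05,  9.99999745e-01, -3.91781217e-05, -7.12187199e-04]), 'ft_force': array([ 0.0606012 , -0.91501406,  0.76273042]), 'wrist_torque': array([-0.00991785, -0.04310795, -0.02182456]), 'opening': 0.08537254623881561}
```

View pics/scene0.png

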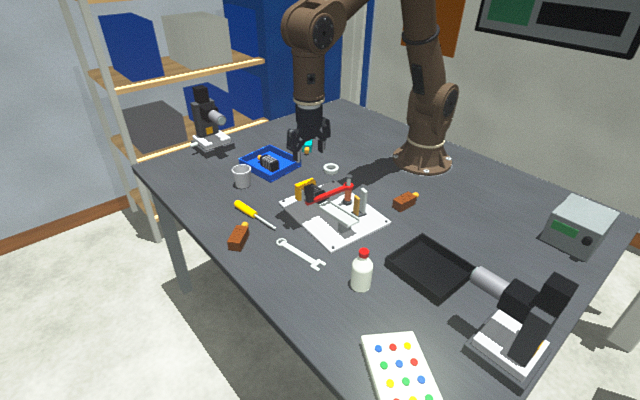

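View pics/side0.png

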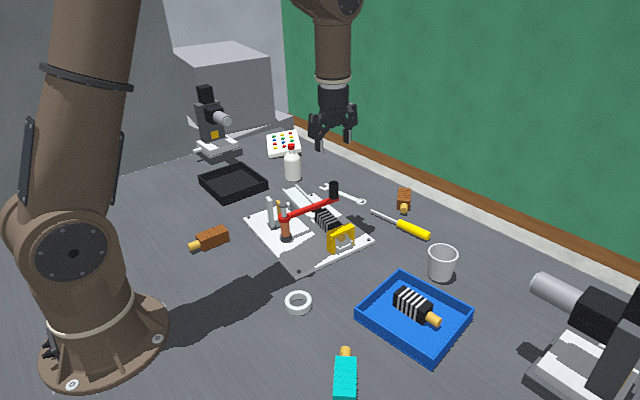

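Candidates for the module: one in the chute (side ~325,218), black with silver fins, nose under the yellow bridge; the good one in the blue tray (side 412,302); brown ones (side 210,238 and 404,200); a turquoise one (side 345,370). I choose the one in the chute and check it in a close crop.

Run:
```python
import pickle,cv2,numpy as np
d=pickle.load(open("im0.pkl","rb"))
a=d["side"]["color"][175:285,235:385]; b=d["scene"]["color"][165:255,270:400]
f=lambda a:cv2.resize(a,(800,int(a.shape[0]*800/a.shape[1])),interpolation=cv2.INTER_CUBIC)[...,::-1]
cv2.imwrite("pics/c_side.png",f(a));cv2.imwrite("pics/c_scene.png",f(b))
```

```text
(no output)
```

View pics/c_side.png

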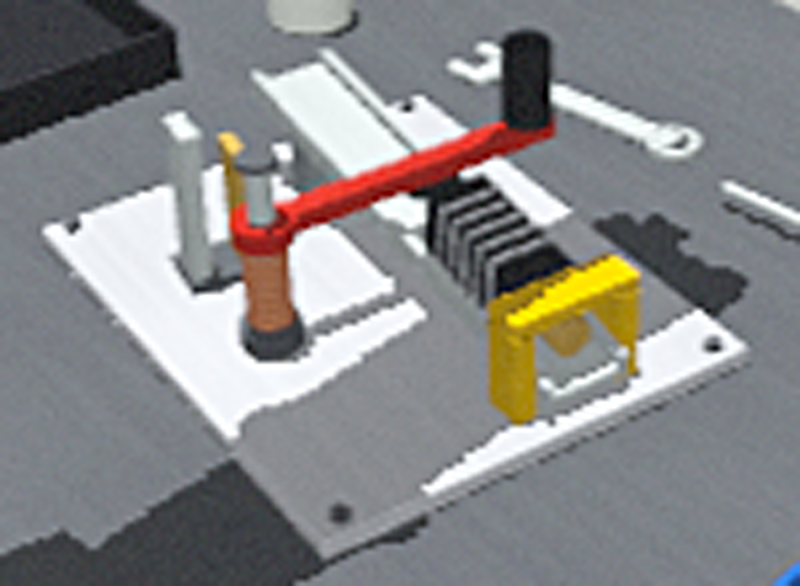

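View pics/c_scene.png

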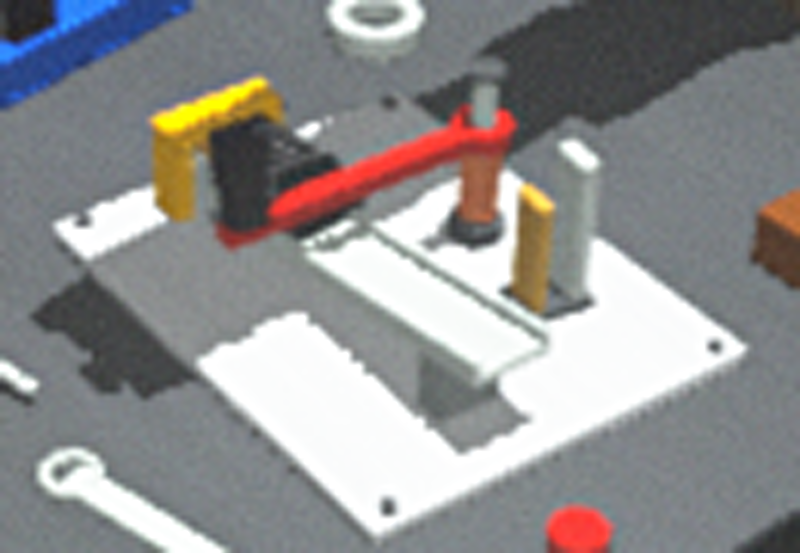

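The crops show the black finned module in the chute with its brass nose under the yellow bridge, the gate arm red across it, grip at side (334,183), post top at side (283,206), and brass tooth plus steel stop uphill of the post. Next: cast rays.

```bash
cat > h.py <<'E'
import numpy as np,pickle,cv2
def ray(im,u,v,T=None):
    T=im["world_from_camera"] if T is None else T
    f=200/np.tan(np.radians(im["fovy"])/2)
    return T[:3,3],T[:3,:3]@np.array([(u-im["cx"])/f,-(v-im["cy"])/f,-1])
def plane(im,u,v,z,T=None):
    o,r=ray(im,u,v,T); return o+r*(z-o[2])/r[2]
def tri(rays):
    A=np.zeros((3,3));b=np.zeros(3)
    for o,r in rays:
        r=r/np.linalg.norm(r);P=np.eye(3)-np.outer(r,r);A+=P;b+=P@o
    return np.linalg.solve(A,b)
E
python3 - <<'E'
from h import *
np.set_printoptions(precision=4,suppress=True)
d=pickle.load(open("im0.pkl","rb"));S=d["side"];C=d["scene"]
s=lambda u,v:(235+u/5.3333,175+v/5.3333); c=lambda u,v:(270+u/6.154,165+v/6.154)
for n,a,b,z in [("grip",(527,42),(243,127),.135),("post",(257,165),(488,68),.124),("stop",(180,120),(578,150),.106),("tooth",(229,140),(537,195),.087)]:
    print(n,tri([ray(S,*s(*a)),ray(C,*c(*b))]),plane(S,*s(*a),z),plane(C,*c(*b),z))
print("bridge top corners C",[plane(C,*c(*p),.072) for p in [(153,122),(265,78),(285,97)]])
print("plate S",*[plane(S,*s(*p),.012) for p in [(45,230),(748,350),(322,550)]])
print("plate C",*[plane(C,*c(*p),.012) for p in [(55,228),(378,533),(748,350)]])
for n,im,r in (("C",C,(380,230,485,305)),("S",S,(190,155,275,210))):
    x0,y0,x1,y1=r
    m=(im["color"].max(2)<50).astype(np.uint8); k=np.zeros_like(m);k[y0:y1,x0:x1]=m[y0:y1,x0:x1]
    k=cv2.morphologyEx(k,cv2.MORPH_CLOSE,np.ones((5,5)))
    cs=max(cv2.findContours(k,0,2)[0],key=cv2.contourArea);h=cv2.convexHull(cs)
    q=cv2.approxPolyDP(h,4,True)[:,0]
    print("tray",n,[(tuple(p),plane(im,*p,.035)[:2],plane(im,*p,0)[:2]) for p in q])
E
```

```text
grip [ 0.6243 -0.0014  0.1378] [0.6291 0.0011 0.135 ] [ 0.6202 -0.0033  0.135 ]
post [0.4687 0.0205 0.1197] [0.4667 0.0123 0.124 ] [0.471  0.0263 0.124 ]
stop [0.4747 0.0967 0.1078] [0.4769 0.098  0.106 ] [0.4713 0.0954 0.106 ]
tooth [0.4995 0.092  0.0875] [0.5008 0.0913 0.087 ] [0.4973 0.0921 0.087 ]
bridge top corners C [array([ 0.5948, -0.1124,  0.072 ]), array([ 0.5167, -0.1065,  0.072 ]), array([ 0.5212, -0.0837,  0.072 ])]
plate S [0.4345 0.1853 0.012 ] [ 0.6469 -0.1463  0.012 ] [ 0.3982 -0.1216  0.012 ]
plate C [ 0.6504 -0.1347  0.012 ] [0.6806 0.1688 0.012 ] [0.4346 0.1958 0.012 ]
tray C [((np.int32(421), np.int32(235)), array([0.4395, 0.3125]), array([0.4019, 0.2923])), ((np.int32(474), np.int32(267)), array([0.4386, 0.4908]), array([0.4009, 0.4788])), ((np.int32(468), np.int32(279)), array([0.4913, 0.5034]), array([0.4561, 0.492 ])), ((np.int32(438), np.int32(304)), array([0.6233, 0.498 ]), array([0.5942, 0.4863])), ((np.int32(386), np.int32(266)), array([0.6216, 0.3272]), array([0.5924, 0.3076]))]
tray S [((np.int32(267), np.int32(181)), array([0.5896, 0.2925]), array([0.6217, 0.3481])), ((np.int32(268), np.int32(189)), array([0.563 , 0.2459]), array([0.5937, 0.2988])), ((np.int32(223), np.int32(205)), array([0.409 , 0.2564]), array([0.4311, 0.3099])), ((np.int32(198), np.int32(176)), array([0.4328, 0.4813]), array([0.4563, 0.5472])), ((np.int32(240), np.int32(162)), array([0.5943, 0.4784]), array([0.6267, 0.5442]))]
```

Run:
```python
from workcell import bot
from h import *
np.set_printoptions(precision=4,suppress=True)
bot.move_ptp([0.53,0.02,0.40],[0,1,0,0])
s=bot.state();im=bot.get_image("wrist")
pickle.dump((s,im),open("w1.pkl","wb"));cv2.imwrite("pics/w1.png",im["color"][...,::-1])
print({k:v for k,v in im.items() if k!="color"},s["tcp_pos"],s["eef_rot"],s["clock"],bot.grasp_offset)
```

```text
{'fovy': 61.52460829004748, 'cx': 319.157683904757, 'cy': 202.8529547375431, 'mount': array([[ 1.    , -0.0001,  0.0009, -0.0004],
       [ 0.0002, -0.9472, -0.3207, -0.0822],
       [ 0.0008,  0.3207, -0.9472, -0.1418],
       [ 0.    ,  0.    ,  0.    ,  1.    ]])} [0.53   0.0198 0.3986] [ 0.0002  1.     -0.0001 -0.0008] 0.9 -0.0187
```

View pics/w1.png

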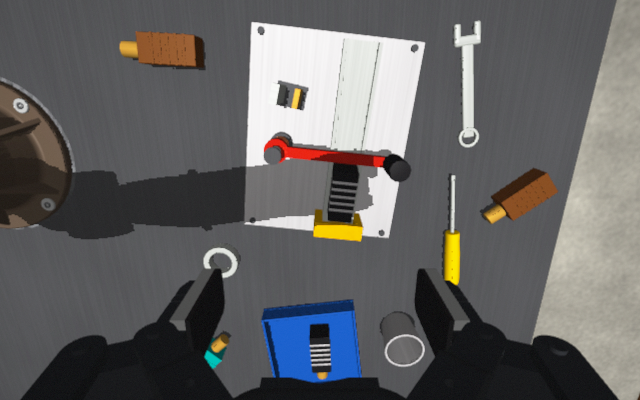

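Wrist view: plate corners (252,22),(424,42),(389,237),(245,224); post (275,153), grip (398,168), module fins (343,193), bridge (338,226).

```bash
cat >> h.py <<'E'
from scipy.spatial.transform import Rotation as Ro
def wristT(s,im):
    q=s["eef_rot"];T=np.eye(4);T[:3,:3]=Ro.from_quat([q[1],q[2],q[3],q[0]]).as_matrix();T[:3,3]=s["tcp_pos"]
    return T@im["mount"]
E
python3 - <<'E'
from h import *
np.set_printoptions(precision=4,suppress=True)
s,im=pickle.load(open("w1.pkl","rb"));T=wristT(s,im);g=im["color"].astype(int)
P=lambda u,v,z:plane(im,u,v,z,T)[:2]
c=[P(u,v,.012) for u,v in [(252,22),(424,42),(389,237),(245,224)]];print("corners",*c)
print("sides",[np.linalg.norm(c[i]-c[(i+1)%4]) for i in range(4)])
def blob(m,x0,y0,x1,y1):
    k=np.zeros(m.shape,np.uint8);k[y0:y1,x0:x1]=m[y0:y1,x0:x1]
    q=max(cv2.findContours(k,0,2)[0],key=cv2.contourArea);return q
q=blob(g.max(2)<55,375,145,420,190);(u,v),r=cv2.minEnclosingCircle(q);b=cv2.boundingRect(q);print("grip px",u,v,r,b,"mid",P(u,v,.1115))
red=(g[...,0]>150)&(g[...,1]<60)&(g[...,2]<60)
q=blob(red,255,125,395,175);print("red",cv2.minAreaRect(q),[P(*p,.088) for p in cv2.boxPoints(cv2.minAreaRect(q))])
q=blob((g[...,0]>180)&(g[...,1]>130)&(g[...,2]<60),305,200,370,250);print("bridge",[P(*p,.072) for p in cv2.boxPoints(cv2.minAreaRect(q))])
q=blob(g.max(2)<65,325,160,362,224);print("mod",cv2.minAreaRect(q))
print("post",P(275,153,.124))
I=im["color"][60:250,240:430];cv2.imwrite("pics/w1c.png",cv2.resize(I,(760,760)[:2],interpolation=cv2.INTER_CUBIC)[:600,:,::-1])
E
```

```text
corners [0.4343 0.1911] [0.6783 0.1654] [ 0.6485 -0.139 ] [ 0.4026 -0.1151]
sides [np.float64(0.24535778453605317), np.float64(0.3059026693949792), np.float64(0.24708299869416736), np.float64(0.3078156065777322)]
grip px 396.2804870605469 167.28048706054688 14.607525825500488 (383, 155, 28, 27) mid [0.6291 0.0055]
red ((299.6021728515625, 154.5056610107422), (71.88877868652344, 21.248661041259766), 12.63336181640625) [array([0.4513, 0.0144]), array([0.459 , 0.0423]), array([0.5529, 0.0213]), array([ 0.5469, -0.0075])]
bridge [array([ 0.5187, -0.1108]), array([ 0.5208, -0.0871]), array([ 0.5933, -0.0941]), array([ 0.5923, -0.118 ])]
mod ((345.19805908203125, 172.51979064941406), (26.567493438720703, 17.71166229248047), 5.710593223571777)
post [0.4738 0.0264]
```

View pics/w1c.png

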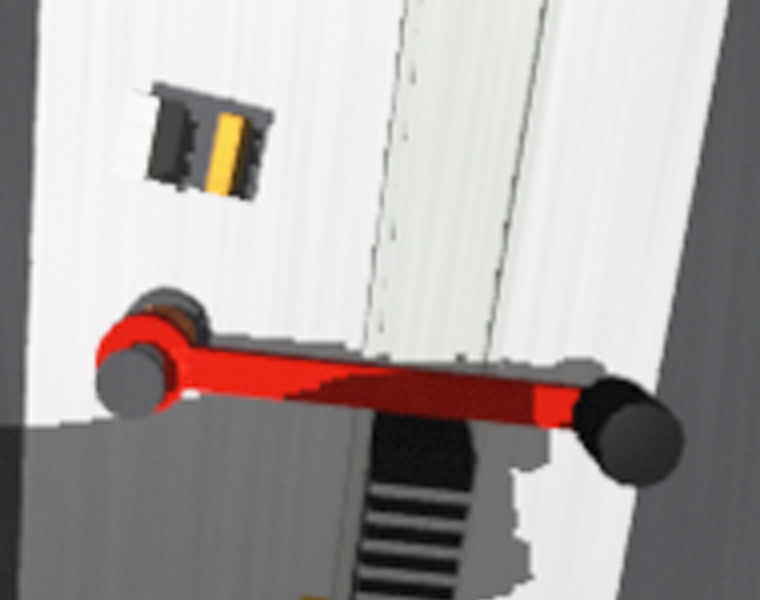

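Run:
```python
from h import *
np.set_printoptions(precision=4,suppress=True)
s,im=pickle.load(open("w1.pkl","rb"));T=wristT(s,im)
P=lambda u,v,z:plane(im,240+u/4,60+v/4,z,T)[:2]
g=P(642,443,.135);p=P(131,381,.124);print("grip",g,"post",p,np.linalg.norm(g-p),np.degrees(np.arctan2(*(p-g)[::-1]))-90)
th=np.radians(84.3);x=np.array([np.cos(th),np.sin(th)]);y=np.array([-x[1],x[0]])
print("O from post",p-.1*y,"from grip",g+.06*y)
for n,u,v,z in [("stop in",150,130,.106),("stop edge",158,95,.106),("stop edge",148,178,.106),("tooth",242,115,.087),("tooth",228,193,.087),("tooth",218,112,.087),("tooth",207,190,.087)]:
    q=P(u,v,z)-p;print(n,np.linalg.norm(q),1.5708+np.arctan2(q@y,q@x))
# wall edges of chute at floor+8mm, along
from workcell import bot
for a in (84.3,-95.7):
  for gate in (0,.5,1.0,1.5):
    yaw=np.radians(a)+gate
    q=Ro.from_euler("xz",[np.pi,yaw]).as_quat()
    h=p+.16*(np.sin(gate)*x-np.cos(gate)*y)
    r=bot.inverse_kinematics([*h,.0925],[q[3],*q[:3]]);print(a,gate,r)
```

```text
grip [0.6291 0.0064] post [0.4709 0.0236] 0.1592189907295227 83.81092042803672
O from post [0.5704 0.0137] from grip [0.5694 0.0124]
stop in 0.07459371451456996 1.5795651412960974
stop edge 0.0849640825650394 1.5570182250033833
stop edge 0.060382243589165455 1.5779368237029867
tooth 0.08570720608859175 1.2616773072762102
tooth 0.06188464929569412 1.181374148361502
tooth 0.08382879252487341 1.3498079184228586
tooth 0.05986761540498165 1.2893254941326138
84.3 0 [ 0.0107  0.5866 -0.16    1.697   0.1159  0.8672  1.2732]
84.3 0.5 [-0.041   0.5894 -0.2707  1.7058  0.1953  0.8729  1.5772]
84.3 1.0 [-0.0821  0.557  -0.3774  1.7893  0.2635  0.845   1.8874]
84.3 1.5 [-0.1188  0.4884 -0.4462  1.932   0.2909  0.7841  2.2439]
-95.7 0 [-0.2529  0.5847  0.2322  1.7221 -0.1692  0.8544 -1.6168]
-95.7 0.5 [-0.3149  0.5715  0.1343  1.7318 -0.097   0.8447 -1.3076]
-95.7 1.0 [-0.3601  0.5235  0.0196  1.8147 -0.0136  0.8036 -1.0039]
-95.7 1.5 [-0.3914  0.448  -0.0781  1.9553  0.0501  0.7401 -0.6691]
```

Wrist data agree to about 2 mm: hinge (0.471,0.0235), grip (0.629,0.006), chute origin (0.570,0.013), chute direction 84°. The stop should be felt near 1.47 and the latched rest near 1.41. Next: grip and lift the gate.

```bash
cat >> h.py <<'E'
TH=np.radians(84.1);X=np.array([np.cos(TH),np.sin(TH)]);Y=np.array([-X[1],X[0]])
HG=np.array([.4708,.0234]);O=np.array([.570,.013])
def down(yaw):
    q=Ro.from_euler("xz",[np.pi,yaw]).as_quat();return [q[3],*q[:3]]
E
python3 - <<'E'
from h import *
from workcell import bot
np.set_printoptions(precision=4,suppress=True)
g=HG-.16*Y;g=(g+np.array([.629,.0062]))/2;o=down(TH-np.pi);print(g)
bot.move_ptp([*g,.20],o);bot.move_straight([*g,.092],o,.12,f_stop=8)
s=bot.state();print(s["tcp_pos"],s["ft_force"],s["clock"])
bot.clamp(40);s=bot.state();print("clamp",s["tcp_pos"],s["ft_force"],s["opening"])
p=s["tcp_pos"].copy();p[2]+=.016
print(bot.move_straight(p,o,.06,f_stop=25));s=bot.state();print("lift",s["tcp_pos"],s["ft_force"],s["opening"],s["clock"])
E
```

```text
[0.6295 0.0066]
[0.6301 0.0065 0.0928] [-0.4198 -0.1511  1.3798] 3.3583
clamp [0.6296 0.0063 0.0921] [0.7672 0.1731 1.8506] 0.027292776309803205
False
lift [0.6294 0.0064 0.1084] [-0.3862  0.3092 -2.3466] 0.02706578120901273 4.3333
```

Run:
```python
from h import *
from workcell import bot
np.set_printoptions(precision=4,suppress=True)
s=bot.state();p=s["tcp_pos"];z=p[2];v=p[:2]-HG;R=np.linalg.norm(v)
a0=np.arctan2(v@X,-v@Y);print("R",R,"a0",a0)
hit=False
for a in list(np.linspace(a0,1.36,11)[1:])+list(np.arange(1.385,1.62,.025)):
    er=np.sin(a)*X-np.cos(a)*Y;et=np.cos(a)*X+np.sin(a)*Y
    q=HG+R*er
    st=bot.move_straight([*q,z],down(TH-np.pi+a),.07 if a<1.37 else .03,f_stop=30 if a<1.37 else 14)
    s=bot.state();F=s["ft_force"];fr,ft=F[:2]@er,F[:2]@et
    w=s["tcp_pos"][:2]-HG;aa=np.arctan2(w@X,-w@Y)
    print(f"{a:.3f} act {aa:.3f} R {R:.4f} fr {fr:.1f} ft {ft:.1f} fz {F[2]:.1f} op {s['opening']:.4f} t {s['clock']:.2f}",st)
    if st or ft<-18 or abs(fr)>35:break
    R+=np.clip(.00008*fr,-.001,.001)
```

```text
R 0.1594662938097913 a0 -0.003879120441866786
0.133 act 0.128 R 0.1595 fr -0.0 ft -2.9 fz -2.4 op 0.0272 t 4.79 False
0.269 act 0.264 R 0.1595 fr -0.4 ft -3.6 fz -3.0 op 0.0271 t 5.25 False
0.405 act 0.400 R 0.1594 fr -0.4 ft -4.1 fz -2.1 op 0.0268 t 5.71 False
0.542 act 0.536 R 0.1594 fr -0.9 ft -3.6 fz -2.4 op 0.0273 t 6.17 False
0.678 act 0.672 R 0.1593 fr -0.7 ft -4.3 fz -2.6 op 0.0275 t 6.62 False
0.814 act 0.807 R 0.1593 fr -0.9 ft -5.2 fz -2.7 op 0.0269 t 7.08 False
0.951 act 0.943 R 0.1592 fr -0.4 ft -5.2 fz -2.4 op 0.0274 t 7.54 False
1.087 act 1.079 R 0.1592 fr -1.6 ft -6.6 fz -3.1 op 0.0270 t 8.00 False
1.224 act 1.215 R 0.1590 fr -0.0 ft -5.8 fz -2.4 op 0.0272 t 8.46 False
1.360 act 1.350 R 0.1590 fr -0.7 ft -6.4 fz -2.2 op 0.0270 t 8.92 False
1.385 act 1.374 R 0.1590 fr -0.8 ft -6.7 fz -2.3 op 0.0270 t 9.20 False
1.410 act 1.399 R 0.1589 fr -0.5 ft -6.4 fz -2.8 op 0.0271 t 9.48 False
1.435 act 1.423 R 0.1589 fr -0.2 ft -6.3 fz -2.5 op 0.0273 t 9.77 False
1.460 act 1.448 R 0.1589 fr -0.8 ft -7.3 fz -3.0 op 0.0267 t 10.05 False
1.485 act 1.471 R 0.1588 fr 0.5 ft -7.2 fz -3.2 op 0.0269 t 10.33 False
1.510 act 1.467 R 0.1588 fr 0.9 ft -6.6 fz -2.5 op 0.0268 t 10.54 True
```

The stop is felt at about 1.475, as the picture predicted. The arm is in the slot window, so I lower it.

Run:
```python
from h import *
from workcell import bot
np.set_printoptions(precision=4,suppress=True)
s=bot.state();p=s["tcp_pos"].copy();print(p)
a=1.478;q=HG+.1588*(np.sin(a)*X-np.cos(a)*Y)   # command leads by the 0.012 lag
o=down(TH-np.pi+1.467)
def show(n):
    s=bot.state();w=s["tcp_pos"][:2]-HG;F=s["ft_force"];print(n,s["tcp_pos"],"a",np.arctan2(w@X,-w@Y),F,s["opening"],s["clock"])
bot.move_straight([*q,p[2]],o,.03,f_stop=14);show("pre")
print(bot.move_straight([*q,.0912],o,.03,f_stop=10));show("low")
```

```text
[0.5035 0.1793 0.1097]
pre [0.504  0.1793 0.1103] a 1.464203698381645 [ 7.0365 -1.6975 -2.4101] 0.02698206878624584 10.7917
False
low [0.5043 0.1795 0.0921] a 1.4624136155725735 [ 6.9583 -0.7221  1.8019] 0.02701435578376946 11.5583
```

Run:
```python
from h import *
from workcell import bot
np.set_printoptions(precision=4,suppress=True)
for a in (1.455,1.435,1.42,1.41):
    er=np.sin(a)*X-np.cos(a)*Y;et=np.cos(a)*X+np.sin(a)*Y;q=HG+.1588*er
    st=bot.move_straight([*q,.0912],down(TH-np.pi+a),.03,f_stop=12)
    s=bot.state();w=s["tcp_pos"][:2]-HG;F=s["ft_force"];print(a,np.arctan2(w@X,-w@Y),"ft",F[:2]@et,F,s["clock"],st)
    if F[:2]@et>1: break
```

```text
1.455 1.4386093104149718 ft -6.415895466911302 [ 6.1638 -1.8386  0.3663] 11.8333 False
1.435 1.422814216873362 ft -6.546812735782973 [ 6.4626 -1.1314  1.5291] 12.0917 False
1.42 1.4199165095996265 ft -1.0138969957826591 [1.6212 2.2123 2.9849] 12.3417 False
1.41 1.4180841748027149 ft 3.7678704526170446 [-2.7647  4.2144  5.8284] 12.5917 False
```

Run:
```python
from h import *
from workcell import bot
np.set_printoptions(precision=4,suppress=True)
bot.let_go();s=bot.state();p=s["tcp_pos"].copy();print(p,s["ft_force"],s["opening"],s["clock"])
p[2]=.20;bot.move_straight(p,None,.12);bot.dwell(.3)
out=[]
for n,t in (("tray",[.52,.36,.42]),("mod",[.55,-.02,.36])):
    bot.move_ptp(t,[0,1,0,0]);bot.dwell(.15)
    s=bot.state();im=bot.get_image("wrist");out.append((s,im));print(n,s["tcp_pos"],s["clock"])
pickle.dump(out,open("w2.pkl","wb"))
a,b=[cv2.resize(o[1]["color"],None,fx=.8,fy=.8)[...,::-1] for o in out]
a=out[0][1]["color"][:,:,::-1];b=out[1][1]["color"][:,:,::-1]
cv2.imwrite("pics/tray.png",cv2.resize(a,(480,300)));cv2.imwrite("pics/mod.png",cv2.resize(b[60:340,200:480],(600,600),interpolation=cv2.INTER_CUBIC))
cv2.imwrite("pics/both.png",np.hstack([cv2.resize(a,(400,250),interpolation=cv2.INTER_AREA),cv2.resize(b,(400,250),interpolation=cv2.INTER_AREA)]))
```

```text
[0.5121 0.1766 0.0911] [ 1.004  -0.6502  0.0841] 0.08524921052754547 13.1917
tray [0.5203 0.3587 0.4188] 15.8083
mod [ 0.5503 -0.0185  0.3601] 17.4417
```

View pics/mod.png

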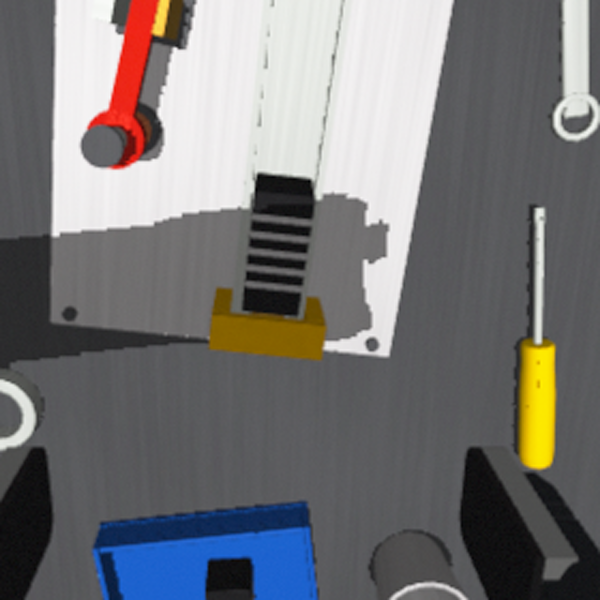

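View pics/both.png

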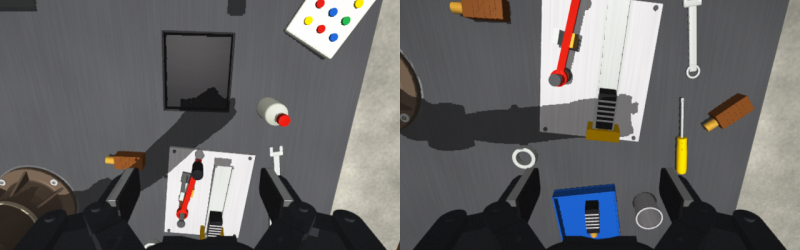

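Run:
```python
from h import *
np.set_printoptions(precision=4,suppress=True)
(s1,i1),(s2,i2)=pickle.load(open("w2.pkl","rb"))
T=wristT(s2,i2);P=lambda u,v,z:plane(i2,200+u/2.143,60+v/2.143,z,T)[:2]
for n,u,v,z in [("lowtop",243,313,.070),("lowtop",300,316,.070),("upbot",258,175,.042),("upbot",313,180,.042),("bridge near",325,300,.072),("fin L",250,216,.08),("fin R",312,219,.08)]:
    q=P(u,v,z)-O;print(n,q@X,q@Y)
T=wristT(s1,i1);g=i1["color"].astype(int);x0,y0,x1,y1=250,40,390,190
m=(g.max(2)<52);k=np.zeros(m.shape,np.uint8);k[y0:y1,x0:x1]=m[y0:y1,x0:x1];k=cv2.morphologyEx(k,cv2.MORPH_OPEN,np.ones((4,4)))
q=max(cv2.findContours(k,0,2)[0],key=cv2.contourArea);r=cv2.minAreaRect(q);print(r)
print([ (p,plane(i1,*p,.035,T)[:2]) for p in cv2.boxPoints(r)])
c=i1["color"][35:195,240:400];cv2.imwrite("pics/trayc.png",cv2.resize(c,(560,560),interpolation=cv2.INTER_CUBIC)[...,::-1])
# bottle position (foot) seen at full-res ~ red cap
red=(g[...,0]>150)&(g[...,1]<60)&(g[...,2]<60);red[:, :380]=0;red[250:]=0;v,u=np.nonzero(red);print("cap",u.mean(),v.mean(),plane(i1,u.mean(),v.mean(),.13,T))
```

```text
lowtop -0.10237397302228032 0.017675864296190464
lowtop -0.10056910318994407 -0.018584538550818482
upbot -0.018771780584188102 0.016940304676442156
upbot -0.01823877223021676 -0.01821141612688322
bridge near -0.08764428077586287 -0.03267342432969772
fin L -0.037788885384177684 0.019793287365416176
fin R -0.03571091502551865 -0.017029704753199027
((298.2000732421875, 150.19212341308594), (148.37335205078125, 82.13919067382812), 37.32103729248047)
[(array([214.3034, 137.8748], dtype=float32), array([0.3564, 0.3688])), (array([264.1027,  72.5536], dtype=float32), array([0.4388, 0.4632])), (array([382.0968, 162.5094], dtype=float32), array([0.6188, 0.3296])), (array([332.2974, 227.8307], dtype=float32), array([0.541 , 0.2174]))]
cap 481.9764243614931 113.60510805500982 [0.7211 0.4111 0.13  ]
```

View pics/trayc.png

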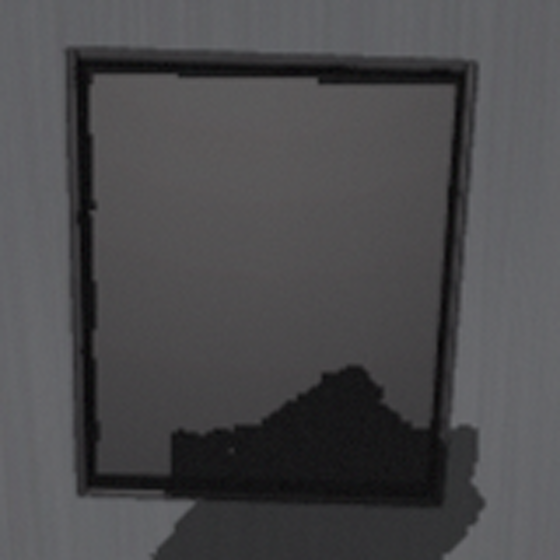

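Run:
```python
from h import *
from workcell import bot
np.set_printoptions(precision=4,suppress=True)
(s1,i1),_=pickle.load(open("w2.pkl","rb"));T=wristT(s1,i1)
c=np.array([plane(i1,240+u/3.5,35+v/3.5,.035,T)[:2] for u,v in [(68,50),(476,63),(446,505),(78,495)]]);print(c,c.mean(0))
np.save("tray.npy",c.mean(0))
t=.14;n=np.array([*(-np.sin(t)*X),np.cos(t)]);u=np.array([*(np.cos(t)*X),np.sin(t)])
R=np.column_stack([[*-Y,0],np.cross(-n,[*-Y,0]),-n]);q=Ro.from_matrix(R).as_quat();o=[q[3],*q[:3]];np.save("o.npy",o)
def pose(x,h): # point of chute floor at level x, h above the floor along its normal
    return np.array([*(O+x*X),.045+x*np.tan(t)])+h*n
# module centre at x=-.060: floor foot of normal is at x_c+.02*sin t
f=-.062+.02*np.sin(t)
def show(k):
    s=bot.state();print(k,s["tcp_pos"],s["ft_force"],s["opening"],round(s["clock"],2));return s
bot.move_ptp(pose(f,.11),o);show("above")
st=bot.move_straight(pose(f,.011),o,.10,f_stop=8);show(f"down {st}")
if not st:
    bot.clamp(50);show("clamp")
    st=bot.move_straight(pose(f,.0115)+.05*u,o,.06,f_stop=25);show(f"slid {st}")
im=bot.get_image("side");cv2.imwrite("pics/slid.png",cv2.resize(im["color"][140:290,210:410],(800,600),interpolation=cv2.INTER_CUBIC)[...,::-1])
```

```text
[[0.4338 0.4942]
 [0.6007 0.489 ]
 [0.5967 0.3022]
 [0.4273 0.3072]] [0.5147 0.3982]
above [ 0.5635 -0.0605  0.1469] [-0.0451  0.9084  1.1855] 0.08514327713240512 18.38
down False [ 0.5642 -0.0476  0.0482] [ 0.2538  0.3566 -0.3494] 0.08525464765976326 19.52
clamp [ 0.564  -0.0476  0.048 ] [-1.4641 -0.6599  5.555 ] 0.035299804369452674 20.03
slid False [0.5689 0.0026 0.0551] [0.5589 2.7563 2.139 ] 0.035701629790615766 21.02
```

View pics/slid.png

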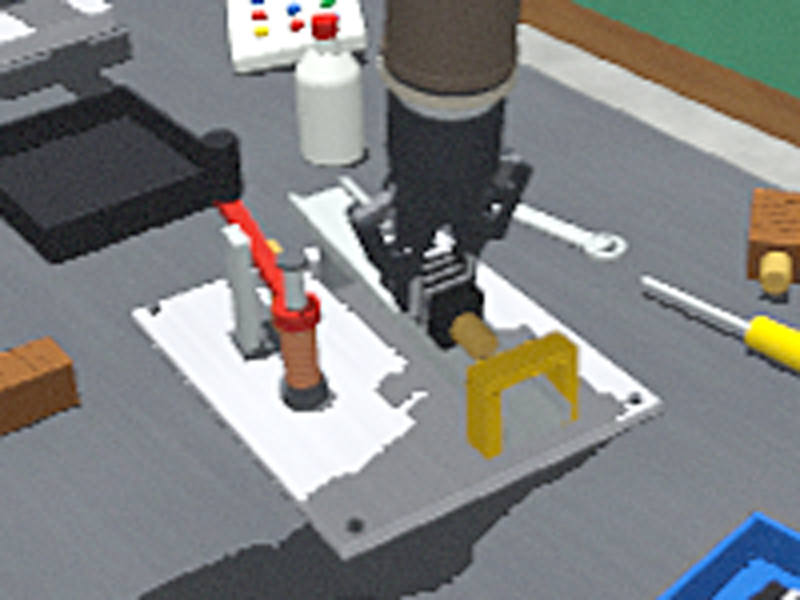

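The module (crop 445,300) is gripped and up the chute, its brass nose (470,335) is clear of the bridge, and the gate is still latched. Next: lift and carry to the tray.

Run:
```python
from h import *
from workcell import bot
np.set_printoptions(precision=4,suppress=True)
o=list(np.load("o.npy"));c=np.load("tray.npy")
def show(k):
    s=bot.state();print(k,s["tcp_pos"],s["ft_force"],s["opening"],round(s["clock"],2));return s
bot.dwell(.2)
p=bot.state()["tcp_pos"].copy();p[2]=.26;p[:2]-=.005*X
bot.move_straight(p,o,.15,f_stop=30);show("up")
d=down(TH-np.pi/2)
bot.move_ptp([*c,.24],d);show("over tray")
bot.move_straight([*c,.05],d,.15,f_stop=15);show("low")
st=bot.move_straight([*c,.010],d,.03,f_stop=4);show(f"down {st}")
im=bot.get_image("side");cv2.imwrite("pics/place.png",cv2.resize(im["color"][90:240,150:350],(800,600),interpolation=cv2.INTER_CUBIC)[...,::-1])
```

```text
up [ 0.5677 -0.0032  0.259 ] [-0.2061  0.1773 -2.2662] 0.03509696698619991 22.78
over tray [0.516  0.3963 0.2399] [ 0.1118 -0.5397 -3.6972] 0.035136156130265724 24.29
low [0.5152 0.3987 0.051 ] [ 0.2348  0.4643 -3.0673] 0.03515566886234107 25.71
down True [0.5145 0.398  0.0164] [-1.4335 -0.9879  5.6684] 0.0354683270810007 26.73
```

View pics/place.png

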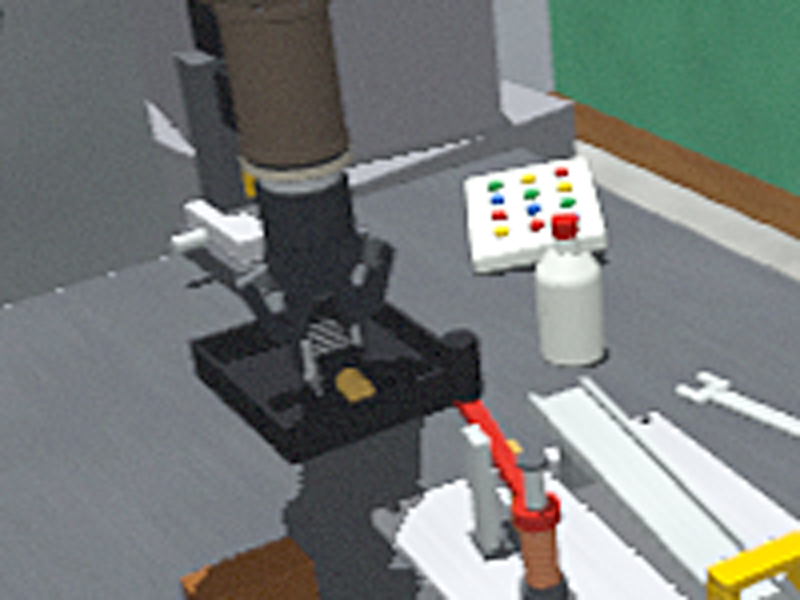

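The module is inside the black tray (crop 340,355) and touching the floor (TCP z 0.0164 against 0.016 expected). Next: release, retreat and check.

Run:
```python
from h import *
from workcell import bot
np.set_printoptions(precision=4,suppress=True)
bot.let_go();bot.dwell(.2)
p=bot.state()["tcp_pos"].copy();p[2]=.30;bot.move_straight(p,None,.15);bot.dwell(.3)
bot.move_ptp([.52,.33,.42],[0,1,0,0]);bot.dwell(.2)
s=bot.state();print(s["tcp_pos"],s["ft_force"],s["opening"],s["clock"])
im=bot.get_image("wrist");cv2.imwrite("pics/end.png",cv2.resize(im["color"][20:320,170:570],(800,600),interpolation=cv2.INTER_CUBIC)[...,::-1])
```

```text
[0.5195 0.3304 0.4186] [ 0.3247 -0.0561 -0.1019] 0.08551717179555422 30.6917
```

View pics/end.png

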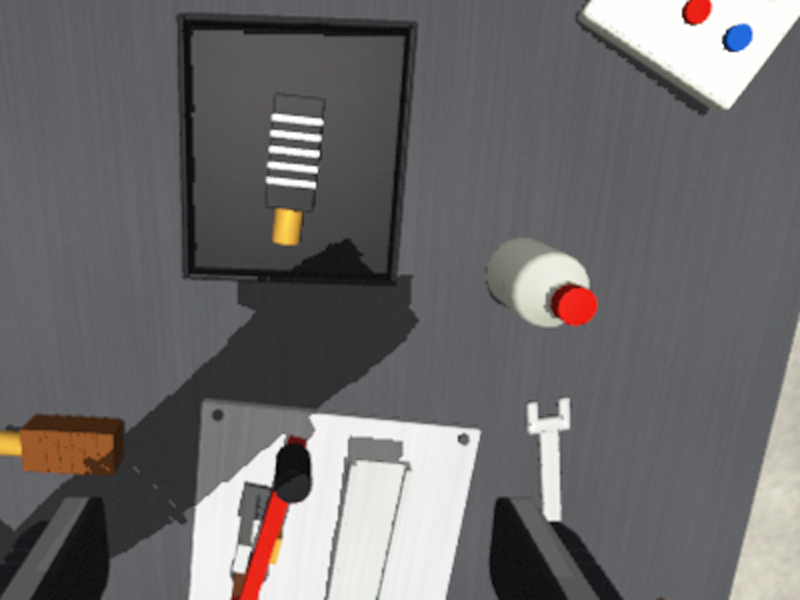

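The module lies flat mid-tray (crop 295,160), the gate sits latched between tooth and stop, and the bottle and spanner look undisturbed.

```bash
python3 -c "
from workcell import bot
bot.hand_in();print(bot.state()['clock'])"
```

```text
the job is handed in; nothing more can be done
the job is handed in; nothing more can be done
```

The job is done and handed in at about 31 s of the 58 s allowed; the hand-in gives no verdict.

- **Gate:** I gripped it, lifted it 16 mm and swung it round until I felt the stop at about 1.475 rad. I lowered it into the slot and eased it back onto the tooth at about 1.42 rad, where the spring force left the fingers before I let go.
- **Module:** I slid it 50 mm up the chute, lifted it out and set it down in the black tray, with contact felt at the expected height.

**Last checks:** the final wrist picture shows the module flat near the middle of the black tray and the gate still latched between tooth and stop. The bottle and spanner stand where they were. The force on the tool was near zero after the arm backed away. That picture does not show the screwdriver, cup, ring or good module, but the arm did not go near them.

**Disagreements:** the scene and side cameras differed by about 1 cm on the same points. I used the wrist camera instead, which agreed to about 2 mm with the given dimensions and with the grip when felt. My first colour mask of the tray was spoiled by a shadow, so I read its rim corners off a crop.

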